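# Open the left-hand compost pail and park its cap on the spoon rest

## Robot

A 6-joint arm with a two-finger parallel gripper is mounted at the origin on the work surface. World frame = base frame: x ahead of the robot, y to its left, z up, the work surface at z = 0. Lengths are in m, angles in rad, forces in N, time in s.
With the tool pointing down it reaches from about 0.275 to 0.875 m from the base axis. Payload 12.5 kg.
Tool frame: the origin (TCP) lies on the centre line of the jaws, within the pads' length; the fingertips stand r.finger_overhang ahead of it and the grasp point (between the pads) lies 3 mm ahead of it (r.finger_overhang is the distance from the TCP to the fingertips, in m); z points along the fingers, y is the line along which they close (so a half turn about z gives the same grasp; the last joint's range is limited). The gripper opens to 85 mm and grips with 20 to 120 N. Pads are 22 mm wide; open, the fingers measure 114 mm over their backs; the gripper's body (76 mm by 85 mm) begins 54 mm behind the grasp point. The pads swing forward as they close: fully open they stand 13 mm farther back than shut.
Start: joints at [1.195, 0.351, 1.652, -0, 1.139, -0.085], TCP at [0.158, 0.527, 0.253] pointing down, gripper open.
Joint ranges: [-2.75, 2.75], [-0.79, 2.1], [0.01, 2.65], [-1.57, 4.71], [0.07, 3.14], [-2.87, 2.87]. Speed limits (rad/s): [2.22, 2.22, 2.79, 3.14, 3.14, 3.14].

## Interface

Orientations are given as a unit quaternion [x, y, z, w].
In Python, from cell import r, optics gives the robot as it stands. The module is installed in compiled form; this text tells all that it offers. Calls block until the motion is done:
- r.move_to(position, orientation): joint-space move of the TCP to a pose.
- r.move_linear(position, rot=None, vel=0.15): straight line of the TCP; rot=None keeps the orientation; vel is the mean speed in m/s.
- r.set_joints(angles): joint-space move.
- r.set_gripper(opening, squeeze=None): opening from 0.0 (shut) to 1.0 (fully open); squeeze is the grip in N (None keeps the last); returns when the fingers have stopped.
- r.sleep(seconds).
- r.inverse_kinematics(position, orientation): joint angles nearest the present ones, or None.
- optics.get_image(name): name is "side" or "top" or "wrist"; returns a dict with "pixels" (384x512x3 uint8, red, green, blue), "depth" (384x512 float32, m along the optical axis (not along the pixel's ray), 0 where there is no reading), "fx", "fy", "cx", "cy" (pixels), "camera_from_world" (4x4, takes a point from world to camera coordinates); the wrist camera has in their place "mount" (4x4, takes a point from camera to tool coordinates, whose origin is the TCP and whose axes are the flange's). Camera axes: x right, y down, z forward; pixel columns grow to the right and rows downward; lengths in m; the calibration is good to about 2 mm. A picture is of the moment at which its call begins: read the wrist's pose just before it.
A pose or a line that the arm cannot do raises r.PlanningError and nothing moves.
- r.hand_in(): hands the job in; it is judged then, once.
Readings, each from a call of its own:
- r.current_t(): time.
- r.current_q(): joint angles.
- r.current_qvel(): joint speeds.
- r.current_effort(): joint torques, N m.
- r.current_tool_pos(): TCP position.
- r.current_ee_rot(): TCP orientation.
- r.current_contact_force(): force on the tool from outside, world axes, zero at the start.
- r.current_torque(): the same for the moment, N m.
- r.current_opening(): opening from 0.0 (shut) to 1.0 (fully open).
- r.current_finger_force(): force on a finger pad.
Only numpy, scipy, OpenCV 4.12 (cv2) and the standard library are available. Lean on these libraries where they do the work, as an engineer would, in place of code of your own. Each camera call takes 0.05 s, during which the arm holds its last target. There are 200 camera calls.

## Task

Open the steel compost pail. Its cap has a left-hand thread, so unscrew it clockwise (seen from above) until its engraved mark comes to the mark on the pail's shoulder; then turn it slowly on past the mark, feeling with gentle upward pulls only for the spot where it comes free, and never force it. Lift the cap off, stand it right way up in the middle of the round ceramic spoon rest, setting it down gently, let go, and leave everything else where it is.

Things in the scene. Friction and masses are not known exactly. Their poses are not given: they have to be found in the camera images.
- cap_grip (a point): the loose cap's black bar grip (cap about 0.2 kg), the point to take hold of: on the cap's axis, 24 mm above the disc the bar stands on, 16 mm below the bar's top. Bar 46 mm long (along this point's x), 16 mm wide (y), 40 mm tall; x points along the bar towards the engraved mark, z up.
- cap_mark (a point): middle of the engraved line on top of the cap's disc, 40 mm from the cap's axis in the direction of cap_grip's x, 24 mm below cap_grip
- cap_foot (a point): centre of the flat foot of the cap's plug, 50 mm below cap_grip, same axes. Plug 68 mm in diameter, 20 mm tall, under a steel disc 104 mm in diameter and 6 mm thick; at the foot two lugs, under the two ends of the bar, 12 mm wide, 5 mm thick, reach 42 mm from the axis
- pail: stainless compost pail, fixed to the floor, 150 mm across, origin on its axis at the underside, x towards its engraved mark. Shoulder 104 to 120 mm high, above it the neck ring, 100 mm across. At the start the cap's mark stands 0.45 to 0.65 rad counter-clockwise (from above) of the pail's mark; turned clockwise the cap climbs about 3 mm per rad. Over 25 N between cap and pail harms the thread
- pail_mark (a point): middle of the engraved line on the pail's shoulder, 64 mm from the pail's axis and 112 mm above the floor, in the direction of the pail's x
- spoon_rest: round white ceramic spoon rest, loose, 0.6 kg, 140 mm across and 12 mm high with a short tab at its x side; origin at the centre of its underside, inner floor 6 mm above that, flat floor about 54 mm in radius
- funnel: blue plastic funnel standing mouth down, 100 mm across, 95 mm tall, loose; origin at the centre of its underside; a bystander
- soap: clear plastic soap bottle, 60 mm across, 170 mm tall, loose; origin at the centre of its underside; a bystander
- trivet: black silicone trivet 170 mm square leaning upright against the grey recycling bin (420 x 260 mm, 244 mm high, fixed, its near wall at y = -0.45); origin at the middle of its lower edge; a bystander
- pail_mouth (a point): centre of the neck's rim, 142 mm above the floor. Thread inside (worn): the gap that frees the lugs comes when the cap's mark has gone 0.12 to 0.7 rad clockwise past the pail's mark, and passes them only within about 0.06 rad of its centre; beyond it a second lip holds them again, with a stop 0.5 rad on. Held, the cap lifts only 3 mm; in the gap it lifts out, clear after 14 mm. Sideways play 2 mm
There are look-alikes about, which are no part of the job. Leave any orange or purple look-alike of the part that bears cap_grip alone.

How it is judged:
On the way, in this order (a step that is already met when the one before it is completed fails the run):
1. the cap, still seated in the neck, has been turned clockwise until its mark is within 0.15 rad of the pail's mark (angle between the x axis of cap_grip and the x axis of pail, either way round below 0.15 rad and horizontal distance between cap_foot and pail below 0.008 m and height (world z) of cap_foot below 0.135 m), for 0.1 s.
2. the cap has been lifted clear above the neck, upright (z of cap_foot in the frame of pail above 0.145 m and angle between cap_grip's own z axis and vertical below 0.3 rad), for 0.1 s.
At the end, for the whole second after the job is handed in: the cap stands at rest, right way up (within 0.08 rad), with its foot on the inner floor of the spoon rest (within 3 mm), its axis within 18 mm of the rest's centre, released; the spoon rest lies flat (horizontal distance between cap_foot and spoon_rest below 0.018 m and z of cap_foot in the frame of spoon_rest below 0.009 m and angle between cap_grip's own z axis and vertical below 0.08 rad and linear speed of cap below 0.02 m/s and angle between spoon_rest's own z axis and vertical below 0.05 rad); the robot touches nothing.
It fails at once if the cap is forced against the pail with more than 25 N (contact force between cap and pail above 25 N).
It fails at once if the cap is banged onto the spoon rest: dropped or driven faster than 0.4 m/s within 30 mm of its floor, or pressed on it with over 60 N (contact force between cap and spoon_rest above 60 N or (linear speed of cap above 0.4 m/s and horizontal distance between cap_foot and spoon_rest below 0.08 m and z of cap_foot in the frame of spoon_rest below 0.036 m)).
It fails at once if the spoon rest is shoved more than 30 mm (distance of spoon_rest from where it was at the start of the episode above 0.03 m).
It fails at once if the funnel or the soap bottle is moved more than 20 mm (distance of any of funnel, soap from where it was at the start of the episode above 0.02 m).
It fails at once if the robot strikes the trivet (contact force between the arm and trivet above 5 N).
It also fails if it takes over 72 s, if anything falls off the work surface, if the arm or the gripper's body presses on something with over 40 N, if the wrist force passes 120 N, or if a joint passes its speed limit or range.

## Working session

There is one attempt and no reset: what is moved stays moved. The work goes in short steps, each a Python script; the robot and the scene stay as the last script left them, time stands still between calls to the robot, and variables do not carry over. Pictures are saved under pics/ and viewed, at most 10 in all, crops included, and the job is handed in when it is done.

```bash
ls && mkdir -p pics && cat > h.py <<'E'
import numpy as np, cv2
from scipy.spatial.transform import Rotation as R
from cell import r, optics
def grab(n):
    p=np.array(r.current_tool_pos());q=np.array(r.current_ee_rot())
    d=optics.get_image(n)
    if n=="wrist":
        T=np.eye(4);T[:3,:3]=R.from_quat(q).as_matrix();T[:3,3]=p
        W=T@np.array(d["mount"])
    else: W=np.linalg.inv(np.array(d["camera_from_world"]))
    d["W"]=W
    return d
def save(d,f): cv2.imwrite(f,cv2.cvtColor(d["pixels"],cv2.COLOR_RGB2BGR))
def ray(d,u,v,z):
    "pixel -> world on plane z"
    c=np.array([(u-d["cx"])/d["fx"],(v-d["cy"])/d["fy"],1.]);w=d["W"][:3,:3]@c;o=d["W"][:3,3]
    return o+w*(z-o[2])/w[2]
def dep(d,u,v):
    z=float(d["depth"][int(v),int(u)]);c=np.array([(u-d["cx"])/d["fx"]*z,(v-d["cy"])/d["fy"]*z,z])
    return d["W"][:3,:3]@c+d["W"][:3,3]
def cloud(d):
    v,u=np.indices(d["depth"].shape);z=d["depth"]
    c=np.stack([(u-d["cx"])/d["fx"]*z,(v-d["cy"])/d["fy"]*z,z],-1)
    return c@d["W"][:3,:3].T+d["W"][:3,3]
E
python3 - <<'E'
from h import *
import pickle
t=grab("top");s=grab("side")
pickle.dump((t,s),open("ts.pkl","wb"))
im=np.vstack([t["pixels"],s["pixels"]])
save(t,"pics/top.png");save(s,"pics/side.png")
print(r.current_t(),t["W"][:3,3],s["W"][:3,3],r.finger_overhang,r.current_ee_rot(), r.current_tool_pos())
E
```

```text
pics
0.1 [ 0.32441634 -0.00662424  1.1434854 ] [0.29816189 0.54456341 0.83912151] 0.022 [ 1.44910473e-01  9.89444630e-01 -5.12502487e-04 -1.26111092e-04] [0.15756946 0.52665258 0.25281239]
```

View pics/top.png

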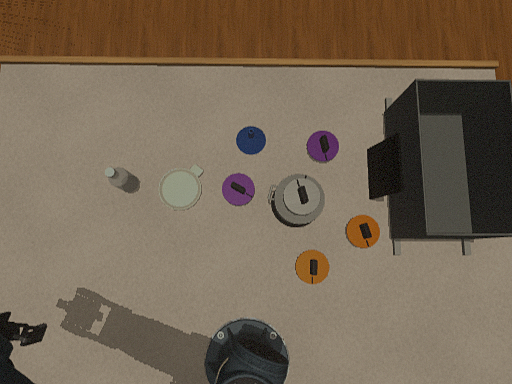

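View pics/side.png

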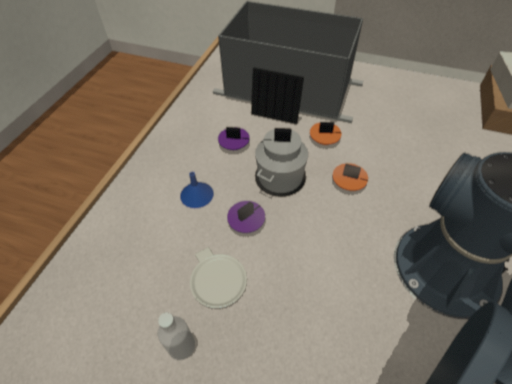

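The top view shows the steel cap with its black bar at (303,194) on the steel pail (298,200). The spoon rest is at (181,189), the funnel at (251,140) and the soap at (118,178). There are four look-alike caps: purple at (323,146) and (238,189), orange at (363,231) and (312,266). The target is the grey steel cap, the only one seated in a pail. Next I'll measure and look from near with the wrist camera.

```bash
python3 - <<'E'
from h import *
import pickle
t,s=pickle.load(open("ts.pkl","rb"))
P=cloud(t)
# spoon rest
hsv=cv2.cvtColor(t["pixels"],cv2.COLOR_RGB2HSV)
for n,(u,v) in dict(rest=(181,189),bar=(303,194),disc=(292,196),funnel=(251,137),soap=(110,173)).items(): print(n,dep(t,u,v).round(3),hsv[v,u],t["pixels"][v,u])
# pail/cap: points by height near the cap
c=dep(t,303,194)[:2]
m=(np.hypot(P[...,0]-c[0],P[...,1]-c[1])<.12)
z=P[...,2]
print(np.histogram(z[m],bins=np.arange(0,.22,.01)))
b=m&(z>.175)
if b.sum(): print("bar",P[b].mean(0),b.sum(), P[b].min(0),P[b].max(0))
d=m&(z>.135)&(z<.165); print("disc",P[d].min(0),P[d].max(0),d.sum())
print(r.inverse_kinematics([c[0],c[1],.42],r.current_ee_rot()))
w=grab("wrist"); print(np.array(w["mount"]).round(3),w["fx"])
E
```

```text
rest [0.524 0.216 0.007] [ 38  32 151] [146 151 132]
bar [ 0.481 -0.149  0.188] [173  20  51] [51 47 48]
disc [ 0.481 -0.124  0.152] [ 22  42 133] [133 127 111]
funnel [ 0.681 -0.008  0.064] [126  83  46] [34 31 46]
soap [0.539 0.383 0.17 ] [ 42  22 151] [146 151 138]
(array([916,  11,   1,   2,   1,   7,   4,  11,  43,   5, 454, 447,  31,
         3, 344, 573,  14,  11,  60,  49,   0]), array([0.  , 0.01, 0.02, 0.03, 0.04, 0.05, 0.06, 0.07, 0.08, 0.09, 0.1 ,
       0.11, 0.12, 0.13, 0.14, 0.15, 0.16, 0.17, 0.18, 0.19, 0.2 , 0.21]))
bar [ 0.47922846 -0.14938931  0.18867518] 116 [ 0.45689181 -0.16291181  0.17534412] [ 0.50267539 -0.13743681  0.19481411]
disc [ 0.42992688 -0.20043294  0.144578  ] [ 0.53022164 -0.09862802  0.16408216] 926
[-3.93324541e-01  1.40828478e-01  1.51624958e+00 -1.05949980e-03
  1.48450765e+00 -1.67318454e+00]
[[-0.001 -0.964 -0.265  0.066]
 [ 1.    -0.001  0.    -0.   ]
 [-0.    -0.265  0.964 -0.12 ]
 [ 0.     0.     0.     1.   ]] 306.2716102674955
```

```bash
cat >> h.py <<'E'
def down(psi):
    "tool z down, tool x at world yaw psi"
    return (R.from_euler('z',psi)*R.from_euler('x',np.pi)).as_quat()
E
python3 - <<'E'
from h import *
for a in (-.2,-.2+np.pi):
    q=r.inverse_kinematics([.48,-.15,.32],down(a)); print(a,None if q is None else np.round(q,2))
    q=r.inverse_kinematics([.48,-.15,.2],down(a-1.4)); print(a,None if q is None else np.round(q,2))
# via a safe point
p=r.current_tool_pos()
r.move_linear([p[0],p[1],.36],vel=.2)
q=[(a,r.inverse_kinematics([.48,-.15,.36],down(a))) for a in (-.2,-.2+np.pi)]
ok=[(a,x) for a,x in q if x is not None and -2.6<x[5]<1.1]
print([(a,np.round(x,2)) for a,x in ok])
a=ok[0][0]; r.move_to([.48,-.15,.32],down(a))
w=grab("wrist"); save(w,"pics/w1.png")
import pickle;pickle.dump(w,open("w1.pkl","wb"))
print(a,r.current_t(),np.round(r.current_q(),2))
E
```

```text
-0.2 [-0.4   0.2   1.68 -0.    1.26  1.38]
-0.2 [-0.4   0.33  1.83 -0.    0.98  2.78]
2.941592653589793 [-0.4   0.2   1.68  0.    1.26 -1.77]
2.941592653589793 [-0.4   0.33  1.83  0.    0.98 -0.37]
[(2.941592653589793, array([-0.4 ,  0.17,  1.62,  0.  ,  1.35, -1.77]))]
2.941592653589793 3.5333 [-0.39  0.2   1.68  0.    1.26 -1.77]
```

View pics/w1.png

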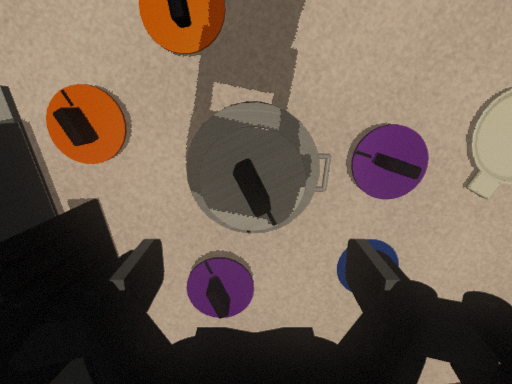

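The near view has the steel cap centred at about (252,165). Its black bar runs from (240,163) to (265,213), with the cap mark at about (272,217) and a dark pail mark at about (248,231). An enlarged crop should confirm both.

```bash
python3 - <<'E'
from h import *
import pickle
w=pickle.load(open("w1.pkl","rb"))
c=w["pixels"][90:245,170:340]
cv2.imwrite("pics/w1c.png",cv2.cvtColor(cv2.resize(c,None,fx=3.6,fy=3.6,interpolation=cv2.INTER_CUBIC),cv2.COLOR_RGB2BGR))
P=cloud(w);z=P[...,2]
near=np.hypot(P[...,0]-.48,P[...,1]+.15)
b=(z>.185)&(near<.05); print("bartop",b.sum(),np.median(z[b]),P[b].mean(0))
rc=cv2.minAreaRect((P[b][:,:2]*1000).astype(np.float32)); print(rc, cv2.boxPoints(rc))
d=(z>.14)&(z<.16)&(near<.08)
rim=d; print("discz",np.median(z[d]),cv2.minEnclosingCircle((P[d][:,:2]*1000).astype(np.float32)))
s=(z>.1)&(z<.125)&(near<.1); print("shoulder z",np.median(z[s]),cv2.minEnclosingCircle((P[s][:,:2]*1000).astype(np.float32)))
cm=ray(w,270,215,.150);pm=ray(w,248,231,.112);print(cm,pm)
for u,v in ((270,215),(248,231)):
    for z0 in (0,): print(dep(w,u,v))
E
```

```text
bartop 27761 0.3784328241498531 [ 0.46876291 -0.14782913  0.36594818]
((481.7784118652344, -150.34579467773438), (98.84708404541016, 45.198490142822266), 78.7479019165039) [[ 449.96973 -194.40962]
 [ 494.29944 -203.22902]
 [ 513.5871  -106.28197]
 [ 469.2574   -97.46257]]
discz 0.15057940928590452 ((481.7745666503906, -152.12640380859375), 52.05096435546875)
shoulder z 0.10946622407754014 ((482.09423828125, -152.02764892578125), 74.93180847167969)
[ 0.51988955 -0.14188147  0.15      ] [ 0.54777129 -0.17097294  0.112     ]
[ 0.51965934 -0.1418704   0.1506357 ]
[ 0.54934299 -0.17137682  0.10812115]
```

View pics/w1c.png

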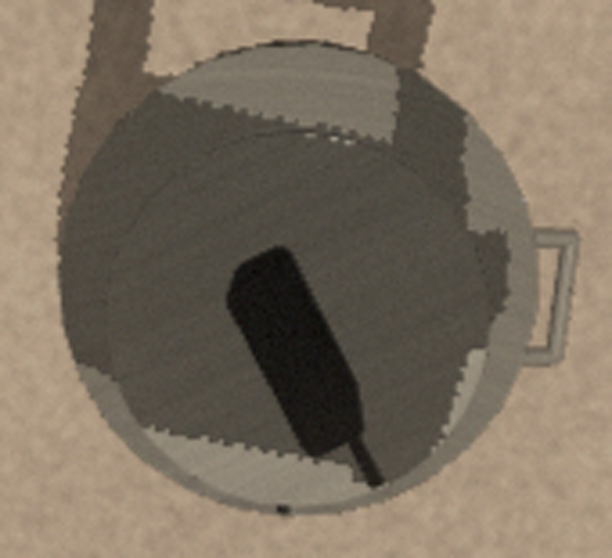

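The crop confirms it: a grey steel disc with a black bar, seated in the pail. It is the only steel one; the others are purple or orange. The measured marks fit the description: cap mark at radius 39.5 mm, pail mark offset 0.54 rad. Now I'll refine the bar and grasp it.

```bash
python3 - <<'E'
from h import *
import pickle,json
w=pickle.load(open("w1.pkl","rb"))
P=cloud(w);z=P[...,2]
near=np.hypot(P[...,0]-.4818,P[...,1]+.152)
b=(z>.186)&(z<.198)&(near<.04); rc=cv2.minAreaRect((P[b][:,:2]*1000).astype(np.float32)); bx=cv2.boxPoints(rc)
print("bartop",b.sum(),np.median(z[b]),rc)
e=bx[1]-bx[0]; f=bx[2]-bx[1]; l=e if np.linalg.norm(e)>np.linalg.norm(f) else f
th=np.arctan2(l[1],l[0]); th=(th+np.pi/2)%np.pi-np.pi/2
ctr=np.array(rc[0])/1000; print("bar yaw",th,ctr)
pail=np.array([.4818,-.1521])
psi=th+np.pi
g=(ctr+pail)/2
r.move_to([*g,.25],down(psi)); print(r.current_t(),np.round(r.current_q(),2))
F0=np.array(r.current_contact_force());T0=np.array(r.current_torque())
ztop=np.median(z[b]); zt=ztop-.016+.003
r.move_linear([*g,zt],vel=.08)
print(zt,r.current_t(),np.array(r.current_contact_force())-F0)
r.set_gripper(0.0,40); r.sleep(.1)
F=np.array(r.current_contact_force())-F0
print("grip",r.current_opening(),r.current_finger_force(),F,np.array(r.current_torque())-T0,r.current_t())
json.dump(dict(th=th,g=list(map(float,g)),zt=float(zt),F0=F0.tolist(),T0=T0.tolist()),open("st.json","w"))
E
```

```text
bartop 975 0.19027085691220647 ((481.8092041015625, -152.13223266601562), (46.51145935058594, 16.2023983001709), 14.94919204711914)
bar yaw 0.26091254 [ 0.4818092  -0.15213223]
4.05 [-0.4   0.27  1.77  0.    1.1  -2.23]
0.17727085691220645 5.1083 [-0.46977926 -0.345766   -0.31761584]
grip 0.1767836669915553 40.980228781700134 [-2.04449856  1.17479972  2.27263648] [ 0.3048464   0.220566   -0.02272582] 5.8417Traceback (most recent call last):
  File "<stdin>", line 22, in <module>
    for chunk in iterable:
                 ^^^^^^^^
    yield from _iterencode_dict(o, _current_indent_level)
    yield from chunks
    o = _default(o)
    raise TypeError(f'Object of type {o.__class__.__name__} '
                    f'is not JSON serializable')
TypeError: Object of type float32 is not JSON serializable
```

```bash
cat >> h.py <<'E'
import json
G=np.array([.4818092,-.1521322]);TH=0.2609;ZT=.17727
def pose(a,dz=0,o=(0,0,0)):
    "turned clockwise by a from the start, climbed 3 mm/rad, plus dz"
    return [G[0]+o[0],G[1]+o[1],ZT+.003*a+dz+o[2]],down(TH+np.pi-a)
def F(n=3):
    f=[]
    for _ in range(n): f.append(r.current_contact_force()); r.sleep(.02)
    return np.mean(f,0)
E
python3 - <<'E'
from h import *
print("start",F().round(2),np.round(r.current_torque(),2))
o=np.zeros(3)
for a in np.arange(.04,.545,.04):
    t0=r.current_t(); r.move_to(*pose(a,0,o)); dt=r.current_t()-t0
    f=F(); T=np.array(r.current_torque())
    o+=np.clip(f*4e-5,-2e-4,2e-4)
    print(round(a,2),round(dt,2),f.round(1),T.round(2),(o*1e3).round(2),round(r.current_t(),1))
    if np.abs(f).max()>10 or abs(T[2])>2.5: print("STOP");break
json.dump(dict(a=a,o=o.tolist()),open("st.json","w"))
E
```

```text
start [-1.11  1.63  3.43] [0.28 0.23 0.02]
0.04 0.25 [-0.4 -0.3  4.1] [-0.08  0.04 -0.12] [-0.01 -0.01  0.16] 6.2
0.08 0.25 [-0.2 -0.4  2.5] [-0.06 -0.12 -0.07] [-0.02 -0.03  0.26] 6.5
0.12 0.25 [-0.1  0.2  0.1] [-0.06 -0.03 -0.05] [-0.03 -0.02  0.27] 6.8
0.16 0.25 [-0.1 -0.5  0.1] [-0.09 -0.05 -0.05] [-0.03 -0.04  0.28] 7.1
0.2 0.25 [ 0.1 -0.9 -1.3] [-0.11 -0.   -0.  ] [-0.03 -0.08  0.22] 7.4
0.24 0.25 [-0.5 -0.1 -0.4] [-0.04 -0.01 -0.01] [-0.05 -0.08  0.21] 7.7
0.28 0.25 [-0.2 -0.5 -1.1] [-0.05 -0.01 -0.02] [-0.06 -0.1   0.16] 8.0
0.32 0.25 [ 0.3 -0.1 -0.9] [-0.01 -0.06 -0.04] [-0.04 -0.11  0.13] 8.3
0.36 0.25 [-0.2 -0.5 -0.7] [-0.07 -0.06  0.01] [-0.05 -0.12  0.1 ] 8.6
0.4 0.25 [-0.4 -0.3 -0.2] [-0.07  0.03 -0.03] [-0.07 -0.14  0.09] 8.9
0.44 0.25 [-0.4 -0.1  0.2] [-0.07  0.04 -0.06] [-0.08 -0.14  0.1 ] 9.2
0.48 0.25 [0.2 0.1 0.6] [-0.03  0.04 -0.07] [-0.07 -0.14  0.13] 9.5
0.52 0.25 [ 0.4  0.1 -0.1] [ 0.02 -0.04 -0.08] [-0.06 -0.13  0.12] 9.8
```

Forces are low. I'll check that the marks meet.

```bash
python3 - <<'E'
from h import *
r.sleep(.15)
w=grab("wrist"); t=grab("top")
c=t["pixels"][160:235,260:335]
a=cv2.resize(c,(384,384),interpolation=cv2.INTER_CUBIC)
cv2.imwrite("pics/m1.png",cv2.cvtColor(cv2.resize(np.hstack([w["pixels"],a]),(798,342)),cv2.COLOR_RGB2BGR))
E
```

```text
(no output)
```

View pics/m1.png

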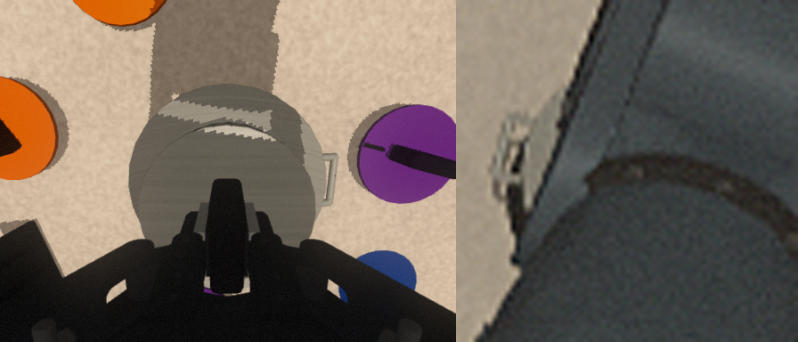

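The wrist view shows the bar squarely in the jaws at about (228,235), having turned with the gripper. The marks themselves are hidden by the hand. Now I'll search for the gap with gentle pulls.

```bash
cat > search.py <<'E'
from h import *
st=json.load(open("st.json"));o=np.array(st["o"])
a=st["a"];free=False
while a<1.34:
    a+=.05; r.move_to(*pose(a,0,o)); f=F(2); T=r.current_torque()[2]
    if np.abs(f).max()>9 or abs(T)>1.5: print("STOP",a,f,T);break
    if a<.62: continue
    dz=0.
    while dz<.0062:
        dz+=.0004; r.move_linear(pose(a,dz,o)[0],vel=.01); g=F(2)
        if g[2]-f[2]<-5.5: break
    print(round(a,3),"dz",round(dz*1e3,1),g.round(1),"turn",f.round(1),round(T,2),round(r.current_t(),1),flush=True)
    if dz>=.0062: free=True;break
    r.move_linear(pose(a,0,o)[0],vel=.02)
json.dump(dict(a=a,o=o.tolist(),dz=dz,free=free),open("st.json","w"))
E
python3 search.py
```

```text
0.62 dz 4.0 [ 0.3 -0.3 -7.7] turn [ 0.1 -0.3 -0.3] -0.08 13.4
0.67 dz 6.4 [ 0.2  0.1 -2.5] turn [ 0.4  0.  -1.9] -0.04 18.6
```

```bash
python3 - <<'E'
from h import *
st=json.load(open("st.json"));o=np.array(st["o"]);a=.70;dz=st["dz"]
r.move_to(*pose(a,dz,o)); print(F(2).round(1),np.round(r.current_torque(),2))
ok=True
while dz<.024:
    dz+=.001; r.move_linear(pose(a,dz,o)[0],vel=.02); f=F(1)
    if f[2]<-8 or np.abs(f[:2]).max()>8: print("STOP",dz,f);ok=False;break
print(dz,f,r.current_t())
if ok:
    r.move_linear(pose(a,.10,o)[0],vel=.12)
    r.sleep(.1); print(F(), r.current_torque(), r.current_opening(), r.current_tool_pos(), r.current_t())
    w=grab("wrist");s=grab("side");t=grab("top")
    import pickle; pickle.dump((w,s,t),open("l.pkl","wb"))
    cv2.imwrite("pics/lift.png",cv2.cvtColor(cv2.resize(np.hstack([w["pixels"],s["pixels"]]),(800,300)),cv2.COLOR_RGB2BGR))
    # spoon rest from initial top view
    t0,s0=pickle.load(open("ts.pkl","rb"))
    for d,(x0,y0,x1,y1) in ((t0,(150,155,215,220)),(s0,(180,240,260,320))):
        h=cv2.cvtColor(d["pixels"],cv2.COLOR_RGB2HSV); P=cloud(d)
        print(h[189,181] if d is t0 else h[285,215], h[y0+2,x0+2])
        m=np.zeros(h.shape[:2],bool); m[y0:y1,x0:x1]=True
        m&=(h[...,0]>=28)&(h[...,0]<75)&(h[...,2]>105)
        k=cv2.morphologyEx(m.astype(np.uint8),cv2.MORPH_OPEN,cv2.getStructuringElement(cv2.MORPH_ELLIPSE,(15,15)))
        v,u=np.nonzero(k); q=np.array([ray(d,a,b,.010)[:2] for a,b in zip(u,v)])*1000
        print(m.sum(),k.sum(),cv2.minEnclosingCircle(q.astype(np.float32)),q.mean(0))
E
```

```text
[-0.7  0.3 -2.1] [-0.02 -0.01 -0.03]
0.024400000000000015 [ 0.86423459  1.14009422 -1.76029465] 23.6917
[-0.07589192 -0.02427165 -2.52943697] [-0.00669733 -0.00988207  0.02560218] 0.17858770344822283 [ 0.48146514 -0.152151    0.2786733 ] 24.625
[ 38  32 151] [ 18  57 144]
1142 961 ((525.0734252929688, 220.27427673339844), 57.30244827270508) [524.45521452 220.238957  ]
[ 27  27 178] [ 19  31 174]Traceback (most recent call last):
  File "<stdin>", line 24, in <module>
cv2.error: OpenCV(4.12.0) /io/opencv/modules/imgproc/src/shapedescr.cpp:201: error: (-215:Assertion failed) count >= 0 && (depth == CV_32F || depth == CV_32S) in function 'minEnclosingCircle'
```

View pics/lift.png

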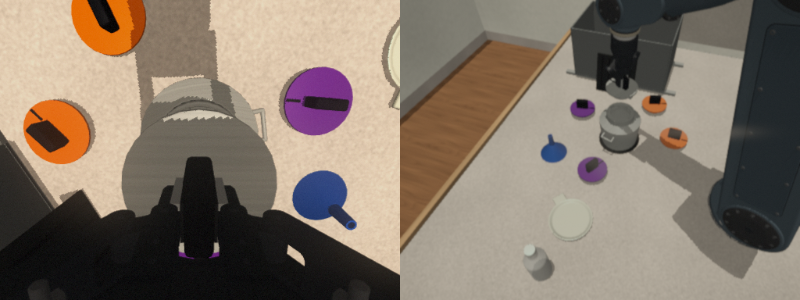

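The cap is out and hanging level, and the neck is empty. Next I'll look at the spoon rest from near, with the held cap out of the line of sight.

```bash
python3 - <<'E'
from h import *
import pickle
r.move_to([.65,.22,.28],down(np.pi)); w=grab("wrist"); print(r.current_t())
pickle.dump(w,open("w2.pkl","wb")); save(w,"pics/w2.png")
P=cloud(w); near=np.hypot(P[...,0]-.525,P[...,1]-.22); z=P[...,2]
h=cv2.cvtColor(w["pixels"],cv2.COLOR_RGB2HSV)
print("floor z",np.median(z[near<.03]),np.median(h[near<.04],0),"table",np.median(z[(near>.095)&(near<.12)]),np.median(h[(near>.095)&(near<.12)],0))
for lo,hi in ((.0085,.02),(.004,.02)):
    m=((z>lo)&(z<hi)&(near<.1)).astype(np.uint8)
    if lo<.005: m=cv2.morphologyEx(m,cv2.MORPH_OPEN,cv2.getStructuringElement(cv2.MORPH_ELLIPSE,(41,41)))
    q=P[m>0][:,:2]*1000; print(lo,len(q),cv2.minEnclosingCircle(q.astype(np.float32)),q.mean(0))
E
```

```text
26.3333
floor z 0.005130206311784735 [ 25.  50. 138.] table 0.30440129587199416 [20. 53. 21.]
0.0085 2691 ((534.9378662109375, 209.99569702148438), 82.60556030273438) [545.78316812 205.97198146]
0.004 0 ((0.0, 0.0), 0.0) [nan nan]<stdin>:11: RuntimeWarning: Mean of empty slice.
  ret = um.true_divide(
```

View pics/w2.png

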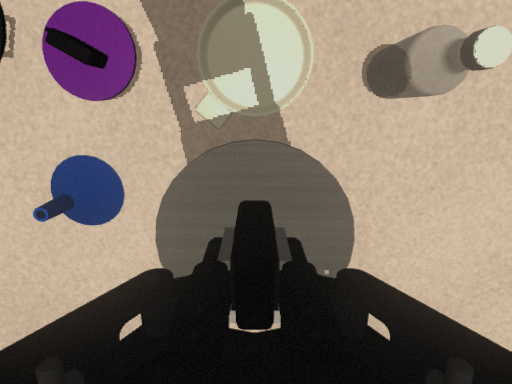

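The rest's rim spans columns 196–313 near row 53, with the bottom at about (255,116) and the tab at (213,110). The soap is well to the right. I'll cast rays at those rim points onto z = 0.012 and compare with the top-view centre (0.525, 0.220).

```bash
python3 - <<'E'
from h import *
import pickle
w=pickle.load(open("w2.pkl","rb"))
p=np.array([ray(w,u,v,.011)[:2] for u,v in ((197,53),(312,53),(255,115.5),(208,88),(300,95),(287,9))])
from scipy.optimize import least_squares
s=least_squares(lambda x:np.hypot(*(p-x[:2]).T)-x[2],[.525,.22,.07]); print(p.round(4),s.x,s.fun.round(4))
E
```

```text
[[0.5218 0.1514]
 [0.5222 0.2861]
 [0.5931 0.2192]
 [0.5608 0.1627]
 [0.5691 0.2738]
 [0.4762 0.2557]] [0.52887057 0.21931594 0.06606192] [ 0.0022  0.0011 -0.0018 -0.001   0.0017 -0.0021]
```

```bash
python3 - <<'E'
from h import *
c=[.526,.219]
r.move_to([*c,.16],down(np.pi)); r.move_linear([*c,.072],vel=.1); r.sleep(.1)
b=F(); z=.072; print(b.round(1),r.current_t())
while z>.054:
    z-=.0006; r.move_linear([*c,z],vel=.015); f=F(1)
    if f[2]-b[2]>2.5: break
print(z,f.round(1),r.current_t())
E
```

```text
[-0.1 -0.5 -2.4] 28.2417
0.057599999999999915 [-2.3 -1.   6.1] 34.6417
```

```bash
python3 - <<'E'
from h import *
c=[.526,.219]
r.set_gripper(.5); r.sleep(.2); print(F().round(1),r.current_opening(),r.current_t())
r.move_linear([*c,.12],vel=.06); r.move_linear([*c,.30],vel=.2)
w=grab("wrist"); save(w,"pics/end.png"); print(r.current_t(),F().round(1))
P=cloud(w);z=P[...,2];n=np.hypot(P[...,0]-c[0],P[...,1]-c[1])
for lo,hi,rr in ((.026,.036,.07),(.065,.08,.05)):
    m=(z>lo)&(z<hi)&(n<rr); print(m.sum(),np.median(z[m]),cv2.minEnclosingCircle((P[m][:,:2]*1000).astype(np.float32)))
m=(z>.027)&(z<.037)&(n<.07); A=np.c_[P[m][:,:2],np.ones(m.sum())]; print("tilt",np.linalg.lstsq(A,z[m],rcond=None)[0])
E
```

```text
[-0.1 -0.   0. ] 0.500919809042642 35.2667
37.5583 [-0.6  0.  -0.1]
4526 0.03115722104551233 ((526.087158203125, 219.03076171875), 52.00230407714844)
521 0.07103093771514002 ((525.4600830078125, 218.47218322753906), 23.022504806518555)
tilt [0.00028746 0.00014873 0.03098633]
```

View pics/end.png

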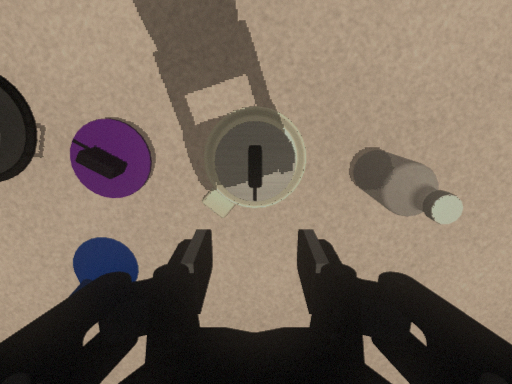

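The cap stands level in the middle of the rest: disc at columns 215–296 inside the rest's 206–306. Its disc top is at 31 mm, so the foot is on the floor of the rest. The gripper is clear, and the soap and funnel look undisturbed.

```bash
python3 -c "
from h import *
print(r.hand_in(),r.current_t())"
```

```text
the job is handed in; nothing more can be done
the job is handed in; nothing more can be done
```

The cap came free just past the mark with only gentle pulls (under 8 N) and now stands level, released, in the middle of the spoon rest; I handed the job in at about 38 s, and the robot gave no verdict.

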